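# Clamp a fish tin in the clutch-knob tin holder

### The job

Lay the flat fish tin the right way up in the bed of the tin holder, between the black end stop and the red cam, so that its lid can be peeled later. Then turn the black wing knob clockwise (seen from above) until its slip clutch clicks for the first time, stop there well before a second click, and let go, leaving the tin clamped. Set things down gently and leave the timer, the glass and the spice jar where they stand.

Things in the scene. Friction and masses are not known exactly. Their poses are not given: they have to be found in the camera images.
- tin: the loose flat fish tin: cream sides, dark blue lid, rounded corners, 63 (its x) x 105 (its y) x 25 mm high over its rim (its body 60 x 100 mm), about 0.15 kg; stands on the worktop, to be picked up across its 63 mm width. Origin at the centre of its underside, z up.
- holder: tin holder fixed to the worktop: grey plate 216 (x) x 116 (y) x 10 mm. Along its +x: black end stop, bed with dark rubber patch, red cam with the knob on top. White guide lips, 14 mm high over the plate, beside the bed's four corners, inner faces 34.5 mm either side of its middle line; 60 mm free between the two lips of a side, for a finger. Origin at the plate's underside, z up.
- bed_center (a point): centre of the bed on the plate's top face, 10 mm above the worktop; axes as the holder's: the tin is to lie here flat with its long side (its y, either way round) along this x.
- end_stop: the black end stop, 54 mm wide and 23 mm high above the plate, standing at the -x end of the bed. It is set by hand somewhere within 6 mm and locked there. Origin in the middle of the lower edge of the face that the tin bears on (this face looks along the holder's +x).
- cam: red eccentric cam, 19 mm high, with a steel collar above it, one piece on a vertical spindle; origin on the axis, 12 mm above the worktop. Turned clockwise (from above; about 0.1 N m) it closes on the tin's end, pushes the tin to the end stop and then jams; it stays where it is left. Before: 8 to 17 mm of play between stop, tin and cam. 0.5 to 1.8 rad of turning make the tin tight.
- collar_mark (a point): the black line on the rim of the steel collar (turns with the cam); x points outward from the axis along the line.
- knob_mark (a point): the white line on the skirt of the black knob; x points outward from the axis along the line. At the start it stands exactly over the collar's black line and stays there while knob and cam turn together; when the clutch slips, it runs ahead of it.
- knob_grip (a point): the grip point of the black wing knob, on the axis, 70 mm above the worktop. Its wing, 42 mm long (this x), 12 mm thick (this y), stands 51 to 81 mm above the worktop over a round skirt of 41 mm diameter.
- timer: round kitchen timer, white dial over a red-orange base, 66 mm wide, 52 mm high, standing loose; origin at the centre of its underside. Bystander.
- glass: clear drinking glass, 80 mm wide, 91 mm high, standing loose; origin at the centre of its underside. Bystander.
- spice_jar: glass spice jar with yellow cap, 45 mm wide, 100 mm high, standing loose; origin at the centre of its underside. Bystander.
- knob: the black wing knob, driving the cam through a slip clutch; origin on the axis. Once the tin is tight the turning moment climbs to 0.25 to 0.4 N m, then the clutch clicks: the knob breaks away over the collar and the moment falls by a third or more within 0.12 rad of slip and goes on falling. 0.5 rad later it climbs again to the second click. It does not spring back when let go.
Not all that is in view belongs to the job. Leave any pink look-alike of the holder alone.

How it is judged:
By the outcome, as a careful person would: the job done as asked, in the order asked, and still so for the second after the job is handed in, with the robot touching nothing.
It also fails if it takes over 64 s, if anything falls off the work surface, if the arm or the gripper's body presses on something with over 40 N, if the wrist force passes 120 N, or if a joint passes its speed limit or range.

### The arm

A 6-joint arm with a two-finger parallel gripper is mounted at the origin on a cart in front of the work surface, level with it; the furniture and walls round the work are solid. World frame = base frame: x ahead of the robot, y to its left, z up, the work surface at z = 0. Lengths are in m, angles in degrees, forces in N, time in s.
With the tool pointing down it reaches from about 0.25 to 0.725 m from the base axis. Payload 9.7 kg.
Tool frame: the origin (TCP) lies midway between the tips of the shut fingers; the grasp point (between the pads) lies 19 mm behind it; z points along the fingers, y is the line along which they close (so a half turn about z gives the same grasp; the last joint's range is limited). The gripper opens to 85 mm and grips with 20 to 120 N. Pads are 22 mm wide; open, the fingers measure 114 mm over their backs; the gripper's body (76 mm by 85 mm) begins 54 mm behind the grasp point. The pads swing forward as they close: fully open they stand 13 mm farther back than shut.
Start: joints at [66.177, 4.979, 10.078, 95.1, 0, 90], TCP at [0.222, 0.503, 0.231] pointing down, gripper open.
Joint ranges: [-179.16, 179.16], [-48.56, 103.87], [-65.8, 70.77], [-126.05, 130.52], [-82.76, 87.17], [-180, 180]. Speed limits (degrees/s): [127.2, 127.2, 147.25, 180, 180, 180].

### API

Orientations are given as [roll, pitch, yaw] about the fixed x, y, z axes, in that order (R = Rz(yaw) Ry(pitch) Rx(roll)).
In Python, from workcell import * gives the robot as it stands.
- The arm moves only by the tool servo_tool, never from a script. Its argument "moves" is a list of rows, each a list of 4 numbers: the shift along the world's x, y, z in cm, then the turn about the world's z in rad. A call has 1 to 20 rows; each row is the pose to reach, as a shift and turn from the pose commanded when the call began; what a row does not reach only later rows make up. A row lasts 1/12 s, in which the tool goes at most 41.7 mm and 7.16 degrees, less where a joint would pass 70% of its speed; a pose out of reach is approached as far as the arm can. A call with a gripper value outside its range is refused whole. "claw" is the closure, from 0 (fully open) to 1 (shut), set as the call begins (left out, the last holds). The fingers move at their own pace and stop on an object; "force" is the grip in N (left out, the last holds). Time passes only in rows, so rows that repeat a pose let the fingers close. It gives the time, the measured TCP pose, the force, the opening and the grip force at its end, in the units of the state.
- get_obs(): the state, without advancing time (a new reading comes with each control period).
- camera(name): name is "side" or "top"; returns the picture (400x640x3 uint8, red, green, blue); there is no depth.
- get_calibration(name): a dict with "fx", "fy", "cx", "cy" (pixels), "rvec" (rotation vector, rad) and "tvec" (3), from world to camera coordinates, as OpenCV has them. Camera axes: x right, y down, z forward; pixel columns grow to the right and rows downward; lengths in m; the calibration is good to about 2 mm. A picture is of the moment at which its call begins. get_calibration takes no time and is no camera call.
- job_done(): hands the job in; it is judged then, once.
The state is a dict: "time": time; "q": joint angles; "qd": joint speeds; "joint_efforts": joint torques, N m; "ee_pos": TCP position; "tcp_rot": TCP orientation; "wrist_force": force on the tool from outside, world axes, zero at the start; "torque": the same for the moment, N m; "opening": finger opening in m; "grasp_force": force on a finger pad.
Only numpy, scipy, OpenCV 4.12 (cv2) and the standard library are available. Lean on these libraries where they do the work, as an engineer would, in place of code of your own. Each camera call takes 0.05 s, during which the arm holds its last target. There are 200 camera calls.

## Working session

There is one attempt and no reset: what is moved stays moved. The work goes in short steps, Python scripts to look and compute and a tool call to move; the robot and the scene stay as the last step left them, time stands still between calls to the robot, and variables do not carry over. Pictures are saved under pics/ and viewed, at most 10 in all, crops included, and the job is handed in when it is done.

Besides the shell and the picture viewer there is one more tool, called by a JSON object that holds its "fn" and its "kwargs". servo_tool: Moves the arm, as the interface text tells. Its arguments: {"type":"object","properties":{"moves":{"type":"array","items":{"type":"array","items":{"type":"number"}}},"claw":{"type":"number"},"force":{"type":"number"}},"required":["moves"]}

```bash
mkdir -p pics; python3 - <<'E'
from workcell import *
import cv2, numpy as np
for n in("top","side"):
    im=camera(n); cv2.imwrite(f"pics/{n}0.png",im[:,:,::-1]); c=get_calibration(n)
    R=cv2.Rodrigues(np.array(c["rvec"],float))[0]; print(n,c["fx"],c["fy"],c["cx"],c["cy"],-R.T@np.array(c["tvec"]).ravel(), R[2])
o=get_obs(); print(o["ee_pos"],o["tcp_rot"],o["time"],o["opening"])
E
```

```text
top 422.8840813218375 422.8840813218375 314.641472629055 196.99293613392504 [0.3126766  0.10689848 1.54957586] [ 0.18762946  0.00148897 -0.98223875]
side 465.8357379618793 465.8357379618793 314.9778240231431 205.5142760440977 [0.35775777 1.77657961 0.99562209] [ 0.10932078 -0.86608152 -0.487803  ]
[0.22207147 0.5029617  0.23065193] [-1.79932859e+02 -1.81753532e-03  1.56176877e+02] 0.1 0.08535890791061188
```

View pics/top0.png

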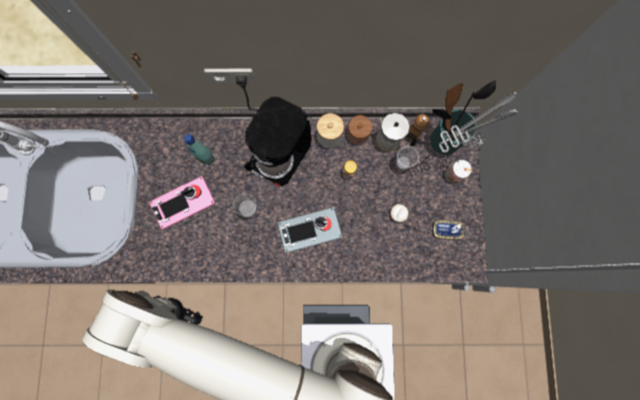

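View pics/side0.png

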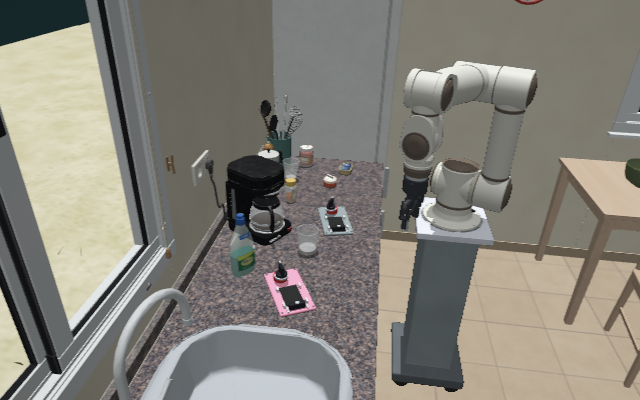

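The top view shows the holder at about (310,230), the tin at (448,230) and the timer at (400,213). The glass is at (247,208), the jar at (350,170) and the pink decoy at (182,203). Next I'll zoom in.

```bash
cat > h.py <<'E'
from workcell import *
import cv2, numpy as np
def cal(n):
    c=get_calibration(n); K=np.array([[c["fx"],0,c["cx"]],[0,c["fy"],c["cy"]],[0,0,1]]); return K,cv2.Rodrigues(np.array(c["rvec"],float))[0],np.array(c["tvec"],float).ravel()
def px2w(n,uv,z):
    K,R,t=cal(n); uv=np.atleast_2d(uv).astype(float); d=(R.T@np.linalg.inv(K)@np.c_[uv,np.ones(len(uv))].T).T
    o=-R.T@t; return o+d*((z-o[2])/d[:,2])[:,None]
def w2px(n,P):
    K,R,t=cal(n); q=(K@(R@np.atleast_2d(P).T+t[:,None])).T; return q[:,:2]/q[:,2:]
E
python3 - <<'E'
from h import *
t=cv2.imread("pics/top0.png"); s=cv2.imread("pics/side0.png")
r=lambda im,x,y,w,h,f:cv2.resize(im[y:y+h,x:x+w],None,fx=f,fy=f,interpolation=cv2.INTER_CUBIC)
a=r(t,270,200,80,58,10);
cv2.imwrite("pics/z1.png",a)
b=r(t,425,215,45,30,8); c=r(s,312,192,50,50,8); d=r(s,325,150,45,30,8)
out=np.zeros((600,800,3),np.uint8); out[:240,:360]=b; out[:400,380:780]=c; out[250:490,:360]=d
cv2.imwrite("pics/z2.png",out)
for n in((310,230),(448,230),(400,213)): print(px2w("top",n,0.01))
E
```

```text
[[0.48409506 0.126499   0.01      ]]
[[ 0.48268769 -0.37717285  0.01      ]]
[[ 0.54589792 -0.20459358  0.01      ]]
```

View pics/z1.png

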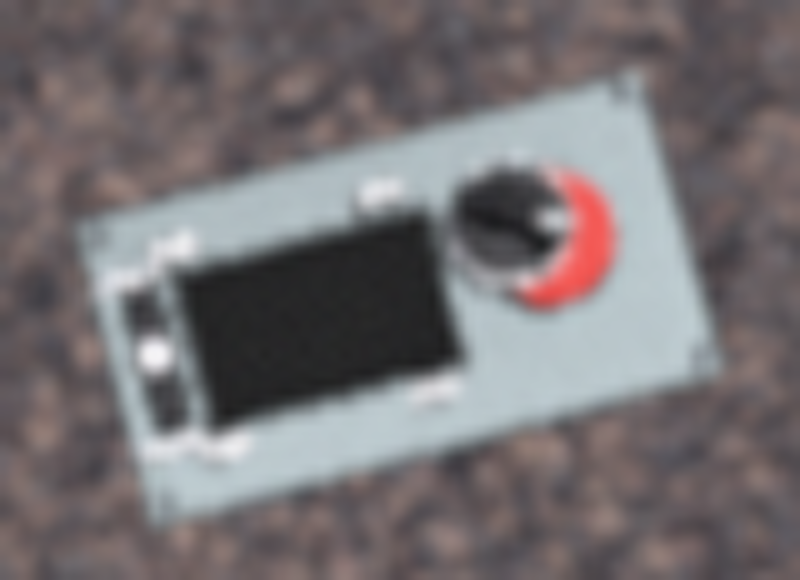

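View pics/z2.png

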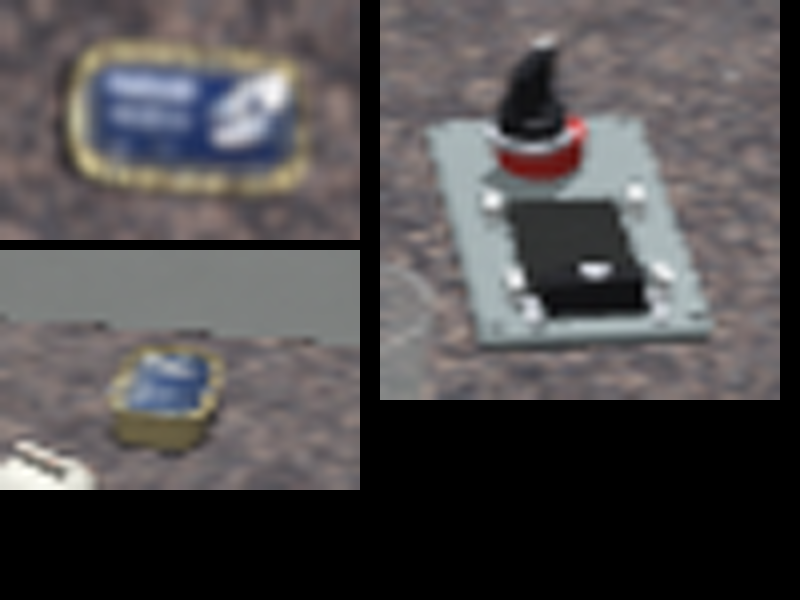

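The tin stands right way up. In the zoom the plate corners are at (80,222), (640,72), (722,372) and (155,522). The stop is on the image left, so the holder's +x points image right (about world −y), and the white knob mark is at about (550,220). The measurements come next.

```bash
python3 - <<'E'
from h import *
im=cv2.imread("pics/top0.png").astype(int); B,G,R=im[...,0],im[...,1],im[...,2]
def win(x0,x1,y0,y1):
    m=np.zeros(B.shape,bool); m[y0:y1,x0:x1]=1; return m
def rect(m,z,nm):
    n,l,st,_=cv2.connectedComponentsWithStats(m.astype(np.uint8)); k=1+np.argmax(st[1:,4])
    p=np.argwhere(l==k)[:,::-1]; h=cv2.convexHull(p.astype(np.float32).reshape(-1,1,2))
    # pixel corners to world then minAreaRect
    P=np.vstack([h.reshape(-1,2)+d for d in((-.5,0),(.5,0),(0,-.5),(0,.5))]); W=px2w("top",P,z)[:,:2]
    r=cv2.minAreaRect((W*1000).astype(np.float32)); b=cv2.boxPoints(r)
    print(nm,st[k],"c",np.round(r[0],1),"size",np.round(r[1],1)); print(np.round(b,1).tolist()); return
rect(win(272,350,200,258)&(G>120)&(G>=R+4),.010,"plate")
rect(win(425,470,215,245)&((B>R+30)|((R>130)&(G>110))),.0245,"tin")
# lid blue, rubber, red
rect(win(425,470,215,245)&(B>R+30),.0245,"lid")
rect(win(285,318,218,245)&(R<60)&(G<60)&(B<60),.0105,"rubber")
c=np.array([[80,222],[640,72],[722,372],[155,522]])/10+[270,200]-.45
W=px2w("top",c,.01); print("plate hand",np.round(W*1000,1).tolist(),"c",W.mean(0))
print("edges",[round(float(np.linalg.norm(W[i]-W[i-1])),4) for i in range(4)])
for nm,a,z in(("wing a",(468,205),.081),("wing b",(560,228),.081),("stopTop",(155,355),.033),("lipTR",(382,192),.024),("lipBR",(435,388),.024),("lipTL",(178,246),.024),("lipBL",(225,446),.024),("rub TL",(178,270),.0105),("rub BL",(215,425),.0105),("rubTR",(430,210),.0105),("rubBR",(460,365),.0105),("white",(552,220),.04)):
    print(nm,np.round(px2w("top",np.array(a)/10+[270,200]-.45,z)*1000,1)[0,:2])
t=np.array([[70,40],[300,55],[305,195],[60,170]])/8+[425,215]
print(np.round(px2w("top",t,.0245)*1000,1)[:,:2])
E
```

```text
plate [ 278  208   64   44 1055] c [486.4 128.8] size [120.2 219.1]
[[400.1000061035156, 219.1999969482422], [456.5, 7.5], [572.7000122070312, 38.5], [516.2000122070312, 250.1999969482422]]
tin [437 221  26  14 266] c [ 490.2 -378.6] size [95.8 50.9]
[[464.70001220703125, -426.3999938964844], [515.5, -426.5], [515.7999877929688, -330.79998779296875], [464.8999938964844, -330.6000061035156]]
lid [437 224  24  11 186] c [ 484.8 -374.2] size [87.1 39.9]
[[464.70001220703125, -417.70001220703125], [504.6000061035156, -417.79998779296875], [504.79998779296875, -330.70001220703125], [464.8999938964844, -330.6000061035156]]
rubber [288 222  27  20 355] c [478.9 157.4] size [56.9 93. ]
[[439.70001220703125, 195.3000030517578], [462.8999938964844, 105.19999694824219], [518.0999755859375, 119.5], [494.79998779296875, 209.5]]
plate hand [[514.8, 245.5, 10.0], [569.9, 39.6, 10.0], [459.1, 10.9, 10.0], [405.4, 216.8, 10.0]] c [0.48730478 0.12818162 0.01      ]
edges [0.113, 0.2132, 0.1144, 0.2128]
wing a [511.1 103.4]
wing b [502.9  71.2]
stopTop [463.6 215.8]
lipTR [523.6 134.5]
lipBR [452.3 115.3]
lipTL [504.1 208.5]
lipBL [431.7 190.9]
rub TL [496.9 209.3]
rub BL [440.3 195.3]
rubTR [518.8 117.1]
rubBR [461.9 106.3]
white [511.1  73.1]
[[ 517.7 -323.1]
 [ 510.5 -427. ]
 [ 447.1 -424.9]
 [ 458.6 -315.4]]
```

```bash
python3 - <<'E'
from h import *
def up(n,x,y,w,h,f=8):
    im=cv2.imread(f"pics/{n}0.png")[y:y+h,x:x+w]; return cv2.resize(im,None,fx=f,fy=f,interpolation=cv2.INTER_CUBIC).astype(int)
def big(m):
    n,l,st,ce=cv2.connectedComponentsWithStats(m.astype(np.uint8)); k=1+np.argmax(st[1:,4]); return np.argwhere(l==k)[:,::-1].astype(np.float32)
def topx(p,x,y,f=8): return (p+.5)/f-.5+[x,y]
def mar(n,p,x,y,z,nm):
    h=cv2.convexHull(p).reshape(-1,2); W=px2w(n,topx(h,x,y),z)[:,:2]*1000
    r=cv2.minAreaRect(W.astype(np.float32)); b=cv2.boxPoints(r); e=max((b[1]-b[0],b[2]-b[1]),key=np.linalg.norm)
    print(nm,n,"c",np.round(r[0],1),"size",np.round(r[1],1),"long dir",round(float(np.degrees(np.arctan2(e[1],e[0]))),1))
# tin: blue or yellowish or white
for n,x,y,w,h in(("top",428,215,40,30),("side",333,156,26,22)):
    u=up(n,x,y,w,h); B,G,R=u[...,0],u[...,1],u[...,2]
    for th in (25,35,45):
        m=((B-R>th)|(R-B>th)|((B>170)&(R>150))); m=cv2.morphologyEx(m.astype(np.uint8),cv2.MORPH_CLOSE,np.ones((9,9)));m=cv2.morphologyEx(m,cv2.MORPH_OPEN,np.ones((15,15)))
        mar(n,big(m),x,y,.025,f"tin th{th}")
u=up("top",310,208,30,30); B,G,R=u[...,0],u[...,1],u[...,2]
p=big((R-G>60)); c,r=cv2.minEnclosingCircle(p); print("red",np.round(px2w("top",topx(np.array(c),310,208),.031)*1000,1),r/8*3.62)
p=big(R<75); c,r=cv2.minEnclosingCircle(p); print("blk",np.round(px2w("top",topx(np.array(c),310,208),.05)*1000,1),r/8*3.6); 
u=up("top",278,222,14,24); B,G,R=u[...,0],u[...,1],u[...,2]
m=(R<90); m[:, 100:]=0
# stop top: print rotated profile along holder x through the middle line
O=np.array([.4868,.1285,0]); hx=np.array([np.cos(np.radians(-75.05)),np.sin(np.radians(-75.05)),0]); hy=np.array([-hx[1],hx[0],0])
im=cv2.imread("pics/top0.png")
s=np.arange(-112,20,2)/1000.
for off in(-.018,-.012,.012,.018):
    uv=w2px("top",O+s[:,None]*hx+off*hy+[0,0,.033]).astype(np.float32)
    g=cv2.remap(cv2.cvtColor(im,cv2.COLOR_BGR2GRAY),uv[:,0].reshape(1,-1),uv[:,1].reshape(1,-1),cv2.INTER_LINEAR)[0]
    print(off,[(int(a*1000),int(b)) for a,b in zip(s,g)][:26])
# knob wing in side view: dark
u=up("side",322,192,20,24); p=big(u.max(2)<60); q=topx(p,322,192); print("side dark",q.min(0),q.max(0),q.mean(0))
print(w2px("side",np.array([[.507,.0873,.081],[.507,.0873,.051]])),w2px("top",[[.507,.0873,.081]]))
E
```

```text
tin th25 top c [ 486.1 -374.6] size [104.   66.7] long dir 85.2
tin th35 top c [ 486.7 -377. ] size [88.8 44.5] long dir 89.8
tin th45 top c [ 484.8 -376.4] size [37.2 83.8] long dir -89.2
tin th25 side c [ 475.7 -361.3] size [155.3  57.8] long dir 84.0
tin th35 side c [ 475.1 -370.9] size [40.7 81.4] long dir -85.0
tin th45 side c [ 476.1 -373.9] size [27.8 65.8] long dir -85.1
red [[504.7  71.4  31. ]] 24.56157343864441
blk [[483.4 124.   50. ]] 28.577701950073244
-0.018 [(-112, 91), (-110, 92), (-108, 114), (-106, 138), (-104, 162), (-102, 176), (-100, 163), (-98, 140), (-96, 108), (-94, 85), (-92, 74), (-90, 72), (-88, 75), (-86, 88), (-84, 103), (-82, 125), (-80, 135), (-78, 112), (-76, 86), (-74, 59), (-72, 44), (-70, 39), (-68, 37), (-66, 37), (-64, 38), (-62, 39)]
-0.012 [(-112, 99), (-110, 104), (-108, 113), (-106, 142), (-104, 164), (-102, 173), (-100, 162), (-98, 132), (-96, 105), (-94, 81), (-92, 76), (-90, 73), (-88, 77), (-86, 84), (-84, 106), (-82, 122), (-80, 119), (-78, 105), (-76, 78), (-74, 57), (-72, 42), (-70, 38), (-68, 38), (-66, 38), (-64, 38), (-62, 38)]
0.012 [(-112, 119), (-110, 117), (-108, 127), (-106, 142), (-104, 159), (-102, 169), (-100, 153), (-98, 130), (-96, 102), (-94, 82), (-92, 75), (-90, 76), (-88, 79), (-86, 89), (-84, 101), (-82, 110), (-80, 116), (-78, 94), (-76, 73), (-74, 54), (-72, 40), (-70, 38), (-68, 37), (-66, 38), (-64, 38), (-62, 38)]
0.018 [(-112, 100), (-110, 104), (-108, 111), (-106, 139), (-104, 163), (-102, 169), (-100, 160), (-98, 129), (-96, 100), (-94, 76), (-92, 67), (-90, 65), (-88, 75), (-86, 88), (-84, 113), (-82, 133), (-80, 122), (-78, 107), (-76, 79), (-74, 56), (-72, 44), (-70, 38), (-68, 37), (-66, 36), (-64, 36), (-62, 36)]
side dark [326.5625 197.9375] [334.3125 208.9375] [330.53858385 204.11221443]
[[330.52175125 199.11550429]
 [330.22796942 205.4492249 ]] [[320.94537142 221.18709708]]
```

```bash
python3 - <<'E'
from h import *
f=lambda n,p,o,z:np.round(px2w(n,np.mean(p,0)/8+o-.44,z)*1000,1)
print(f("side",[(110,150),(215,162),(222,105),(135,100)],np.array([325,150]),.025))
print(f("side",[(50,125),(245,118),(332,328),(100,345)],np.array([312,192]),.01))
E
```

```text
[[ 478.6 -384.1   25. ]]
[[483.3 134.7  10. ]]
```

{"fn": "servo_tool", "kwargs": {"moves": [[26.3,-87.6,-6,-1.239],[26.3,-87.6,-6,-1.239],[26.3,-87.6,-6,-1.239],[26.3,-87.6,-6,-1.239],[26.3,-87.6,-6,-1.239],[26.3,-87.6,-6,-1.239],[26.3,-87.6,-6,-1.239],[26.3,-87.6,-6,-1.239],[26.3,-87.6,-6,-1.239],[26.3,-87.6,-6,-1.239],[26.3,-87.6,-6,-1.239],[26.3,-87.6,-6,-1.239],[26.3,-87.6,-6,-1.239],[26.3,-87.6,-6,-1.239],[26.3,-87.6,-6,-1.239],[26.3,-87.6,-6,-1.239],[26.3,-87.6,-6,-1.239],[26.3,-87.6,-6,-1.239],[26.3,-87.6,-6,-1.239],[26.3,-87.6,-6,-1.239]], "claw": 0}}

```text
time: 1.77
ee_pos: [0.4612, -0.2955, 0.1761]
tcp_rot: [-180.0, -0.0, 85.2]
wrist_force: [0.2, 1.0, 0.4]
opening: 0.0851
grasp_force: 0.0
```

{"fn": "servo_tool", "kwargs": {"moves": [[2.3,-7.8,-3,0],[2.3,-7.8,-6,0],[2.3,-7.8,-9,0],[2.3,-7.8,-12,0],[2.3,-7.8,-12.5,0],[2.3,-7.8,-12.5,0]]}}

```text
time: 2.27
ee_pos: [0.4827, -0.3701, 0.0491]
tcp_rot: [-179.7, -0.2, 85.2]
wrist_force: [-0.7, 1.0, 1.3]
opening: 0.0854
grasp_force: 0.0
```

```bash
python3 - <<'E'
from h import *
o=get_obs(); print(o["ee_pos"],o["tcp_rot"],o["q"])
t=camera("top"); s=camera("side"); cv2.imwrite("pics/top1.png",t[:,:,::-1])
r=lambda im,x,y,w,h,f:cv2.resize(im[y:y+h,x:x+w,::-1],None,fx=f,fy=f,interpolation=cv2.INTER_CUBIC)
cv2.imwrite("pics/z3.png",np.hstack([r(t,415,205,66,60,6),r(s,315,140,66,60,6)]))
E
```

```text
[ 0.48265307 -0.37013604  0.04911343] [-179.72332875   -0.18430147   85.16997964] [-3.74865588e+01  1.35627980e+01 -3.80960482e-01  7.63886257e+01
  5.87334380e-03  5.73429995e+01]
```

View pics/z3.png

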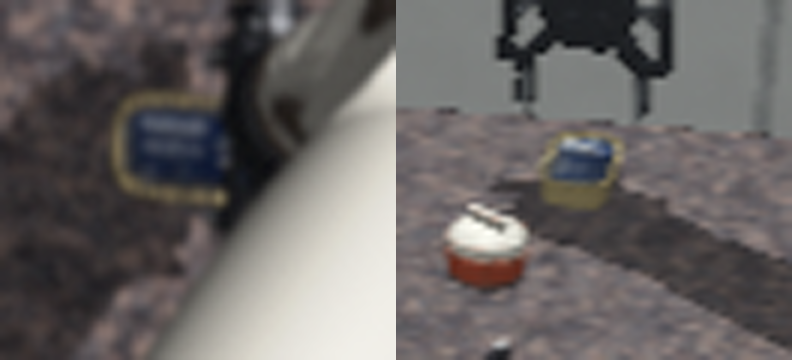

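The side view shows the fingers at columns 522 and 642 straddling the tin centred at 582, so the grasp is aligned. I'll go down and grip.

{"fn": "servo_tool", "kwargs": {"moves": [[0,0,-1.5,0],[0,0,-3,0],[0,0,-4,0],[0,0,-4.5,0],[0,0,-4.8,0],[0,0,-4.8,0]]}}

```text
time: 2.87
ee_pos: [0.4846, -0.3713, 0.0044]
tcp_rot: [180.0, 0.0, 85.2]
wrist_force: [-0.3, 0.2, 0.2]
opening: 0.0852
grasp_force: 0.0
```

{"fn": "servo_tool", "kwargs": {"moves": [[0,0,0,0],[0,0,0,0],[0,0,0,0],[0,0,0,0],[0,0,0,0],[0,0,0,0]], "claw": 0.4, "force": 30}}

```text
time: 3.37
ee_pos: [0.4846, -0.3716, 0.0049]
tcp_rot: [179.9, 0.0, 85.2]
wrist_force: [-1.5, 0.5, 6.0]
opening: 0.0591
grasp_force: 32.2
```

{"fn": "servo_tool", "kwargs": {"moves": [[0,0,0.3,0],[0,0,1,0],[0,0,2,0],[0,0,4,0],[0,0,6,0],[0,0,8,0],[0,0,9,0],[0,0,9,0]], "claw": 0.45, "force": 40}}

```text
time: 4.03
ee_pos: [0.4854, -0.3721, 0.097]
tcp_rot: [179.8, 0.1, 85.2]
wrist_force: [0.9, 0.7, -1.0]
opening: 0.059
grasp_force: 43.5
```

{"fn": "servo_tool", "kwargs": {"moves": [[0,2,2,0],[-0.1,5.5,4,0.03],[-0.2,9.5,4,0.06],[-0.2,13.5,4,0.1],[-0.3,17.5,4,0.13],[-0.3,21.5,4,0.16],[-0.3,25.5,4,0.19],[-0.3,29.5,4,0.22],[-0.4,33.5,4,0.25],[-0.4,37.5,4,0.28],[-0.5,41.5,4,0.31],[-0.5,45,4,0.33],[-0.5,48,4,0.345],[-0.5,50.5,4,0.345],[-0.5,52,4,0.345],[-0.5,52.5,3,0.345],[-0.5,52.5,1,0.345],[-0.5,52.5,-1,0.345],[-0.5,52.5,-2,0.345],[-0.5,52.5,-2,0.345]]}}

```text
time: 5.7
ee_pos: [0.4776, 0.1534, 0.0703]
tcp_rot: [-179.7, -0.1, 105.0]
wrist_force: [-2.5, 3.8, -2.8]
opening: 0.0586
grasp_force: 43.9
```

```bash
python3 - <<'E'
from h import *
o=get_obs(); print(o["ee_pos"],o["tcp_rot"],o["opening"])
t=camera("top"); s=camera("side"); cv2.imwrite("pics/top2.png",t[:,:,::-1]);cv2.imwrite("pics/side2.png",s[:,:,::-1])
r=lambda im,x,y,w,h,f:cv2.resize(im[y:y+h,x:x+w,::-1],None,fx=f,fy=f,interpolation=cv2.INTER_CUBIC)
cv2.imwrite("pics/z4.png",np.hstack([r(t,265,195,80,66,5),r(s,305,175,66,66,5)[:330]]))
E
```

```text
[0.47760397 0.15343566 0.07028714] [-1.79747955e+02 -8.00389124e-02  1.04964578e+02] 0.05858124810960484
```

View pics/z4.png

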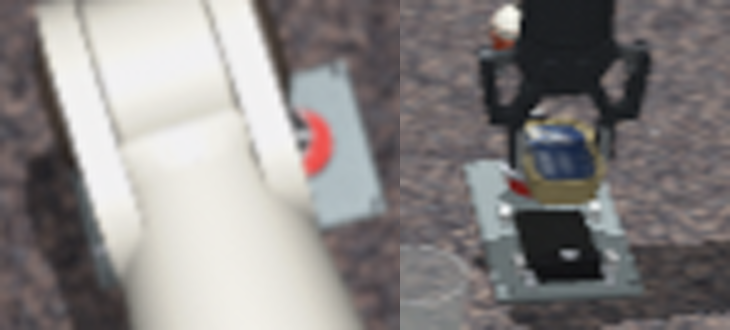

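```bash
python3 - <<'E'
from h import *
c=np.array([.4776,.1534]); a=np.radians(-75.05); hx=np.array([np.cos(a),np.sin(a)]); hy=np.array([-hx[1],hx[0]])
P=[np.r_[c+sx*.0525*hx+sy*.0315*hy,z] for z in(.090,.065) for sx,sy in((-1,-1),(-1,1),(1,1),(1,-1))]
q=(w2px("side",P)-[305,175]+.5)*5+[400,0]; print(np.round(q))
im=cv2.imread("pics/side2.png"); u=cv2.resize(im[175:241,305:371],None,fx=5,fy=5,interpolation=cv2.INTER_CUBIC)
for p in q: cv2.circle(u,(int(p[0]-400),int(p[1])),2,(0,0,255),-1)
cv2.imwrite("pics/z5.png",cv2.resize(u[80:240,80:240],None,fx=3,fy=3,interpolation=cv2.INTER_CUBIC))
E
```

```text
[[609. 186.]
 [529. 190.]
 [510. 125.]
 [586. 123.]
 [607. 214.]
 [528. 217.]
 [509. 152.]
 [584. 149.]]
```

View pics/z5.png

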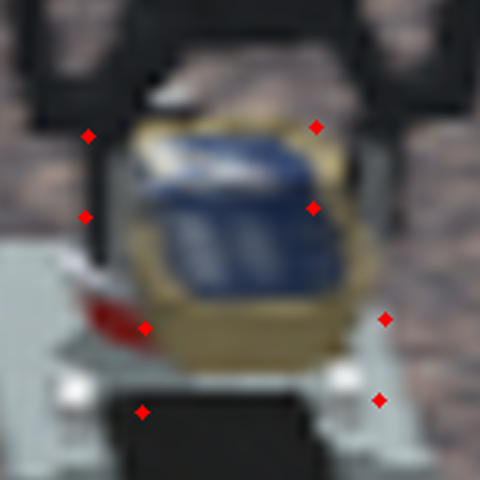

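The side crop shows the tin roughly level. Its near face bottom is at about row 370, against 406 predicted, so it probably sits a few mm farther along −y in the grip than assumed. I'll lower it to just above the lips and measure it against the holder.

{"fn": "servo_tool", "kwargs": {"moves": [[0.1,0,-1,0],[0.2,0,-2,0],[0.2,0,-3,0],[0.2,0,-3.5,0],[0.2,0,-3.5,0],[0.2,0,-3.5,0]]}}

```text
time: 6.3
ee_pos: [0.4817, 0.1547, 0.0393]
tcp_rot: [179.9, -0.1, 105.0]
wrist_force: [-2.0, 9.3, 1.9]
opening: 0.0589
grasp_force: 44.9
```

```bash
python3 - <<'E'
from h import *
o=get_obs(); print(o["ee_pos"],o["tcp_rot"],o["wrist_force"])
s=camera("side")[:,:,::-1]; cv2.imwrite("pics/side3.png",s)
f=12; x,y,w,h=318,194,44,48
u=cv2.resize(s[y:y+h,x:x+w],None,fx=f,fy=f,interpolation=cv2.INTER_CUBIC)
c=np.array(o["ee_pos"][:2]); a=np.radians(-75.05); hx=np.array([np.cos(a),np.sin(a)]); hy=np.array([-hx[1],hx[0]])
def dr(P,col):
    q=(w2px("side",P)-[x,y]+.5)*f
    for p in q: cv2.circle(u,(int(p[0]),int(p[1])),2,col,-1)
dr([np.r_[c+sx*.0525*hx+sy*.0315*hy,o["ee_pos"][2]+dz] for dz in(.020,-.005) for sx in(-1,1) for sy in(-1,1)],(0,0,255))
O=np.array([.4868,.1285]); dr([np.r_[O+sx*.108*hx+sy*.058*hy,.01] for sx in(-1,1) for sy in(-1,1)],(0,255,0))
cv2.imwrite("pics/z6.png",u)
E
```

```text
[0.48173418 0.15470475 0.03926388] [ 1.79893629e+02 -1.35544451e-01  1.05000549e+02] [-2.02054309  9.29733663  1.9032815 ]
```

View pics/z6.png

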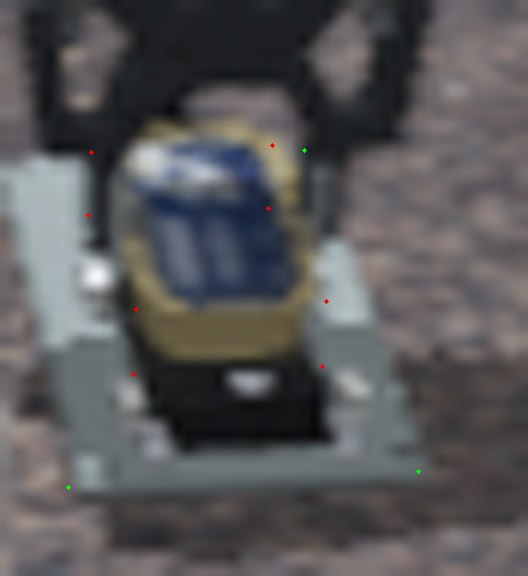

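The tin is pressing on the knob or cam (+9 N in y), and the far edge at about row 125, against 149 predicted, shows its far end tipping up. I'll back off along the holder's −x, rise and re-measure.

{"fn": "servo_tool", "kwargs": {"moves": [[-0.2,0.6,0,0],[-0.3,1.1,0,0],[-0.4,1.5,0.3,0],[-0.4,1.5,0.6,0],[-0.4,1.5,0.6,0],[-0.4,1.5,0.6,0]]}}

```text
time: 6.85
ee_pos: [0.4773, 0.1688, 0.0449]
tcp_rot: [180.0, -0.0, 105.0]
wrist_force: [-0.3, 0.1, -2.0]
opening: 0.0587
grasp_force: 44.5
```

```bash
python3 - <<'E'
from h import *
o=get_obs(); print(o["ee_pos"],o["tcp_rot"],o["wrist_force"],o["torque"])
s=camera("side")[:,:,::-1]; cv2.imwrite("pics/side4.png",s)
f=12; x,y,w,h=318,194,44,48
u=cv2.resize(s[y:y+h,x:x+w],None,fx=f,fy=f,interpolation=cv2.INTER_CUBIC)
c=np.array(o["ee_pos"][:2]); a=np.radians(-75.05); hx=np.array([np.cos(a),np.sin(a)]); hy=np.array([-hx[1],hx[0]])
def dr(P,col):
    q=(w2px("side",P)-[x,y]+.5)*f
    for p in q: cv2.circle(u,(int(p[0]),int(p[1])),2,col,-1)
dr([np.r_[c+sx*.0525*hx+sy*.0315*hy,o["ee_pos"][2]+dz] for dz in(.020,-.005) for sx in(-1,1) for sy in(-1,1)],(0,0,255))
O=np.array([.4868,.1285]); dr([np.r_[O+sx*.108*hx+sy*.058*hy,.01] for sx in(-1,1) for sy in(-1,1)],(0,255,0))
cv2.imwrite("pics/z7.png",u)
E
```

```text
[0.47734825 0.16879927 0.04487975] [ 1.79985586e+02 -4.76576575e-03  1.04957790e+02] [-0.25166094  0.09235077 -2.02736183] [-0.0161843  -0.02930275 -0.01417845]
```

View pics/z7.png

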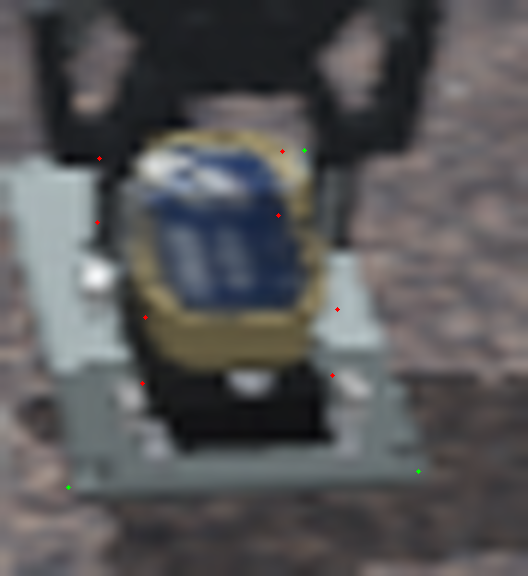

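In the last crop the tin's near top edge is at about row 313, its near bottom edge at 366 and its far rim at 133. The plate's near corners are at (80,490) and (425,480), about 8 crop pixels lower than predicted. I'll solve for shift, height and pitch from these rows.

```bash
python3 - <<'E'
from h import *
from scipy.optimize import least_squares
a=np.radians(-75.05); hx=np.r_[np.cos(a),np.sin(a),0]; ez=np.r_[0,0,1.]
def solve(c,rows,b):
    def res(p):
        s,z,th=p; X=np.cos(th)*hx+np.sin(th)*ez; Z=-np.sin(th)*hx+np.cos(th)*ez
        C=np.array(c)+s*hx; C[2]=z  # underside centre
        P=[C-.0525*X+.0245*Z, C-.050*X, C+.0525*X+.0245*Z]
        return ((w2px("side",P)[:,1]-194+.5)*12+b)-rows
    r=least_squares(res,[0,c[2],0]).x; return r[0]*1000,(r[1]-c[2])*1000,np.degrees(r[2])
for b in(4,8,11):
    print(b,"now",np.round(solve([.4773,.1688,.0449],[313,366,133],b),1),"before",np.round(solve([.4817,.1547,.0393],[308,357,125],b),1))
    # z5 (pre-contact): scale 15, rows 305,370,118 offset: row/3+80 at f=5 from y=175
    r5=[((np.array(v)/3+80)/5-.5+175-194+.5)*12 for v in(305,370,118)]
    print("precontact",np.round(solve([.4776,.1534,.0703],r5,b),1))
E
```

```text
4 now [ 63.1 -33.2   6.3] before [113.9 -61.8   8.7]
precontact [ 206.4 -112.     3.2]
8 now [ 63.8 -31.9   6.3] before [114.5 -60.6   8.8]
precontact [ 207.1 -110.7    3.2]
11 now [ 64.3 -31.    6.4] before [115.  -59.6   8.8]
precontact [ 207.6 -109.7    3.3]
```

```bash
python3 - <<'E'
from h import *
from scipy.optimize import least_squares
a=np.radians(-75.05); hx=np.r_[np.cos(a),np.sin(a),0]; ez=np.r_[0,0,1.]
def solve(c,rows,b,use=(0,1,2)):
    def res(p):
        s,th=p; X=np.cos(th)*hx+np.sin(th)*ez; Z=-np.sin(th)*hx+np.cos(th)*ez
        G=np.array(c)+.008*ez; C=G+s*X-.013*Z
        P=[C-.0525*X+.0245*Z, C-.050*X, C+.0525*X+.0245*Z]
        return (((w2px("side",P)[:,1]-194+.5)*12+b)-rows)[list(use)]
    r=least_squares(res,[0,0]); return np.round([r.x[0]*1000,np.degrees(r.x[1])],1),np.round(r.fun,1)
r5=[((np.array(v)/3+80)/5-.5+175-194+.5)*12 for v in(305,370,118)]
for b in(4,8):
  for nm,c,r in(("pre",[.4776,.1534,.0703],r5),("before",[.4817,.1547,.0393],[308,357,125]),("now",[.4773,.1688,.0449],[313,366,133])):
    print(b,nm,*solve(c,r,b))
E
```

```text
4 pre [14.1 -1.2] [-4.5  5.2 -0.9]
4 before [11.2  5.7] [-2.6  3.2 -0.7]
4 now [11.3  4.8] [-1.3  1.6 -0.3]
8 pre [17.  -1.1] [-4.4  5.1 -0.9]
8 before [13.4  5.8] [-2.6  3.2 -0.7]
8 now [13.6  4.9] [-1.3  1.6 -0.3]
```

{"fn": "servo_tool", "kwargs": {"moves": [[0,-0.2,-0.3,0],[0,-0.45,-0.5,0],[0,-0.45,-0.5,0],[0,-0.45,-0.5,0]]}}

```text
time: 7.23
ee_pos: [0.4771, 0.1639, 0.0394]
tcp_rot: [-180.0, 0.0, 104.9]
wrist_force: [-1.1, 0.2, -1.4]
opening: 0.0588
grasp_force: 44.5
```

{"fn": "servo_tool", "kwargs": {"moves": [[0.026,-0.1,0,0],[0.05,-0.2,0,0],[0.05,-0.2,0,0]]}}

```text
time: 7.48
ee_pos: [0.4779, 0.1621, 0.0398]
tcp_rot: [180.0, 0.0, 104.9]
wrist_force: [0.4, -0.6, -1.9]
opening: 0.059
grasp_force: 44.5
```

{"fn": "servo_tool", "kwargs": {"moves": [[0.026,-0.1,0,0],[0.05,-0.2,0,0],[0.05,-0.2,0,0]]}}

```text
time: 7.73
ee_pos: [0.4783, 0.1601, 0.0398]
tcp_rot: [180.0, 0.0, 104.9]
wrist_force: [0.2, -0.1, -3.5]
opening: 0.0591
grasp_force: 44.5
```

{"fn": "servo_tool", "kwargs": {"moves": [[0.026,-0.1,0,0],[0.05,-0.2,0,0],[0.05,-0.2,0,0]]}}

```text
time: 7.98
ee_pos: [0.4788, 0.158, 0.0398]
tcp_rot: [180.0, 0.0, 104.9]
wrist_force: [-0.2, 1.2, -1.6]
opening: 0.0586
grasp_force: 44.5
```

{"fn": "servo_tool", "kwargs": {"moves": [[0.026,-0.1,0,0],[0.05,-0.2,0,0],[0.05,-0.2,0,0]]}}

```text
time: 8.23
ee_pos: [0.4793, 0.1561, 0.0397]
tcp_rot: [-180.0, 0.0, 104.9]
wrist_force: [0.4, 0.6, -2.4]
opening: 0.059
grasp_force: 44.5
```

{"fn": "servo_tool", "kwargs": {"moves": [[0.026,-0.1,0,0],[0.04,-0.15,0,0],[0.04,-0.15,0,0],[0.04,-0.15,0,0]]}}

```text
time: 8.57
ee_pos: [0.4796, 0.155, 0.0397]
tcp_rot: [-180.0, -0.0, 105.0]
wrist_force: [-0.6, 2.9, -1.1]
opening: 0.0583
grasp_force: 44.6
```

{"fn": "servo_tool", "kwargs": {"moves": [[0.026,-0.1,0,0],[0.04,-0.15,0,0],[0.04,-0.15,0,0],[0.04,-0.15,0,0]]}}

```text
time: 8.9
ee_pos: [0.4797, 0.1544, 0.0398]
tcp_rot: [-180.0, -0.1, 105.0]
wrist_force: [-3.9, 9.5, -1.3]
opening: 0.0588
grasp_force: 44.6
```

{"fn": "servo_tool", "kwargs": {"moves": [[-0.05,0.2,0,0],[-0.09,0.36,0,0],[-0.09,0.36,-0.3,0],[-0.09,0.36,-0.5,0],[-0.09,0.36,-0.5,0]]}}

```text
time: 9.32
ee_pos: [0.4791, 0.157, 0.0342]
tcp_rot: [-180.0, -0.0, 105.0]
wrist_force: [-0.3, 3.1, -2.0]
opening: 0.0588
grasp_force: 44.5
```

{"fn": "servo_tool", "kwargs": {"moves": [[0,0,-0.2,0],[0,0,-0.4,0],[0,0,-0.5,0],[0,0,-0.5,0]]}}

```text
time: 9.65
ee_pos: [0.4792, 0.1573, 0.0298]
tcp_rot: [180.0, -0.1, 105.0]
wrist_force: [-0.8, 5.9, 1.0]
opening: 0.0584
grasp_force: 44.8
```

{"fn": "servo_tool", "kwargs": {"moves": [[-0.04,0.15,0,0],[-0.06,0.25,0,0],[-0.06,0.25,0,0]]}}

```text
time: 9.9
ee_pos: [0.4784, 0.1591, 0.0296]
tcp_rot: [-180.0, 0.0, 104.9]
wrist_force: [-0.0, -0.8, -2.1]
opening: 0.0585
grasp_force: 44.5
```

{"fn": "servo_tool", "kwargs": {"moves": [[0,0,-0.2,0],[0,0,-0.3,0],[0,0,-0.3,0]]}}

```text
time: 10.15
ee_pos: [0.4783, 0.1591, 0.0263]
tcp_rot: [-180.0, 0.0, 104.9]
wrist_force: [0.1, 0.9, -2.1]
opening: 0.0586
grasp_force: 44.5
```

{"fn": "servo_tool", "kwargs": {"moves": [[0,0,-0.2,0],[0,0,-0.3,0],[0,0,-0.3,0]]}}

```text
time: 10.4
ee_pos: [0.4784, 0.1592, 0.0234]
tcp_rot: [-180.0, 0.0, 105.0]
wrist_force: [0.2, 0.0, -2.2]
opening: 0.0588
grasp_force: 44.5
```

{"fn": "servo_tool", "kwargs": {"moves": [[0,0,-0.2,0],[0,0,-0.3,0],[0,0,-0.3,0]]}}

```text
time: 10.65
ee_pos: [0.4784, 0.1592, 0.0204]
tcp_rot: [-180.0, 0.0, 105.0]
wrist_force: [-0.7, -0.1, -2.1]
opening: 0.0588
grasp_force: 44.5
```

```bash
python3 - <<'E'
from h import *
o=get_obs(); print(o["ee_pos"],o["tcp_rot"],o["wrist_force"],o["torque"])
s=camera("side")[:,:,::-1]; cv2.imwrite("pics/side5.png",s)
f=12; x,y,w,h=318,194,44,48
u=cv2.resize(s[y:y+h,x:x+w],None,fx=f,fy=f,interpolation=cv2.INTER_CUBIC)
cv2.imwrite("pics/z8.png",u)
# column profile through the tin's middle: rows of colour change
for col in(225,245):
    print([(r,*u[r,col]) for r in range(130,480,8)])
E
```

```text
[0.47841965 0.15924989 0.0204291 ] [-1.79976565e+02  2.61286478e-03  1.04953911e+02] [-0.70374627 -0.1184168  -2.05157042] [ 0.00691782 -0.01100888 -0.00436577]
[(130, np.uint8(29), np.uint8(26), np.uint8(21)), (138, np.uint8(34), np.uint8(32), np.uint8(31)), (146, np.uint8(83), np.uint8(80), np.uint8(100)), (154, np.uint8(107), np.uint8(106), np.uint8(178)), (162, np.uint8(105), np.uint8(105), np.uint8(217)), (170, np.uint8(141), np.uint8(135), np.uint8(230)), (178, np.uint8(132), np.uint8(145), np.uint8(195)), (186, np.uint8(97), np.uint8(132), np.uint8(144)), (194, np.uint8(122), np.uint8(138), np.uint8(138)), (202, np.uint8(126), np.uint8(108), np.uint8(97)), (210, np.uint8(111), np.uint8(72), np.uint8(54)), (218, np.uint8(120), np.uint8(89), np.uint8(73)), (226, np.uint8(151), np.uint8(132), np.uint8(123)), (234, np.uint8(169), np.uint8(157), np.uint8(152)), (242, np.uint8(129), np.uint8(119), np.uint8(116)), (250, np.uint8(92), np.uint8(77), np.uint8(72)), (258, np.uint8(81), np.uint8(58), np.uint8(48)), (266, np.uint8(75), np.uint8(48), np.uint8(34)), (274, np.uint8(81), np.ui
[... 2757 characters left out ...]
70, np.uint8(108), np.uint8(119), np.uint8(121)), (378, np.uint8(156), np.uint8(149), np.uint8(145)), (386, np.uint8(143), np.uint8(136), np.uint8(133)), (394, np.uint8(84), np.uint8(80), np.uint8(79)), (402, np.uint8(25), np.uint8(24), np.uint8(24)), (410, np.uint8(19), np.uint8(18), np.uint8(16)), (418, np.uint8(21), np.uint8(19), np.uint8(18)), (426, np.uint8(22), np.uint8(20), np.uint8(21)), (434, np.uint8(16), np.uint8(15), np.uint8(14)), (442, np.uint8(35), np.uint8(34), np.uint8(31)), (450, np.uint8(72), np.uint8(70), np.uint8(66)), (458, np.uint8(105), np.uint8(103), np.uint8(95)), (466, np.uint8(122), np.uint8(120), np.uint8(110)), (474, np.uint8(114), np.uint8(112), np.uint8(102))]
```

{"fn": "servo_tool", "kwargs": {"moves": [[0,0,-0.1,0],[0,0,-0.2,0],[0,0,-0.2,0]]}}

```text
time: 10.95
ee_pos: [0.4787, 0.1593, 0.0188]
tcp_rot: [180.0, 0.0, 104.9]
wrist_force: [-0.1, -0.4, 0.4]
opening: 0.0587
grasp_force: 44.7
```

{"fn": "servo_tool", "kwargs": {"moves": [[0,0,-0.1,0],[0,0,-0.2,0],[0,0,-0.2,0]]}}

```text
time: 11.2
ee_pos: [0.4791, 0.1592, 0.0173]
tcp_rot: [179.9, 0.0, 104.9]
wrist_force: [-0.7, -3.2, 5.0]
opening: 0.0589
grasp_force: 45.0
```

{"fn": "servo_tool", "kwargs": {"moves": [[0,0,-0.1,0],[0,0,-0.2,0],[0,0,-0.2,0]]}}

```text
time: 11.45
ee_pos: [0.4794, 0.1591, 0.0157]
tcp_rot: [179.9, 0.0, 104.9]
wrist_force: [0.2, -3.5, 7.8]
opening: 0.0589
grasp_force: 45.2
```

{"fn": "servo_tool", "kwargs": {"moves": [[0,0,0,0],[0,0,-0.05,0],[0,0,-0.1,0],[0,0,-0.1,0]], "force": 20}}

```text
time: 11.78
ee_pos: [0.4795, 0.1591, 0.0149]
tcp_rot: [179.9, 0.0, 104.9]
wrist_force: [-0.3, -4.4, 9.1]
opening: 0.0588
grasp_force: 45.3
```

{"fn": "servo_tool", "kwargs": {"moves": [[0,0,0,0],[0,0,0,0],[0,0,0,0],[0,0,0,0]], "claw": 0.24, "force": 20}}

```text
time: 12.12
ee_pos: [0.4784, 0.1594, 0.0135]
tcp_rot: [-180.0, -0.0, 105.0]
wrist_force: [0.8, 0.7, -0.5]
opening: 0.0651
grasp_force: 0.0
```

{"fn": "servo_tool", "kwargs": {"moves": [[0,0,0,0],[0,0,0,0],[0,0,0,0],[0,0,0,0]], "claw": 0}}

```text
time: 12.45
ee_pos: [0.4785, 0.1593, 0.0137]
tcp_rot: [-180.0, 0.0, 105.0]
wrist_force: [0.2, -0.8, 0.1]
opening: 0.0854
grasp_force: 0.0
```

```bash
python3 - <<'E'
from h import *
s=camera("side")[:,:,::-1]; cv2.imwrite("pics/side6.png",s)
f=12; x,y,w,h=318,194,44,48
u=cv2.resize(s[y:y+h,x:x+w],None,fx=f,fy=f,interpolation=cv2.INTER_CUBIC)
for col in(190,235,270): print(col,[(r,*map(int,u[r,col])) for r in range(150,400,12)])
E
```

```text
190 [(150, 35, 31, 30), (162, 32, 29, 28), (174, 36, 34, 31), (186, 122, 116, 114), (198, 111, 107, 110), (210, 89, 116, 137), (222, 126, 133, 133), (234, 131, 99, 83), (246, 165, 151, 140), (258, 179, 169, 160), (270, 107, 88, 77), (282, 79, 49, 36), (294, 96, 72, 60), (306, 109, 90, 80), (318, 113, 94, 85), (330, 118, 102, 93), (342, 114, 97, 86), (354, 86, 68, 57), (366, 83, 104, 110), (378, 53, 72, 77), (390, 27, 23, 24)]
235 [(150, 37, 35, 32), (162, 69, 67, 116), (174, 127, 126, 190), (186, 130, 129, 162), (198, 129, 129, 134), (210, 105, 132, 142), (222, 98, 98, 94), (234, 97, 59, 43), (246, 112, 80, 67), (258, 124, 110, 106), (270, 90, 76, 68), (282, 68, 39, 26), (294, 77, 50, 38), (306, 86, 65, 55), (318, 96, 77, 66), (330, 97, 78, 67), (342, 90, 68, 56), (354, 74, 59, 50), (366, 88, 106, 110), (378, 134, 128, 125), (390, 73, 69, 67)]
270 [(150, 36, 33, 30), (162, 100, 97, 89), (174, 185, 182, 169), (186, 184, 182, 170), (198, 183, 181, 169), (210, 187, 189, 178), (222, 125, 145, 148), (234, 133, 163, 172), (246, 121, 131, 133), (258, 98, 76, 66), (270, 62, 47, 40), (282, 64, 45, 38), (294, 68, 47, 37), (306, 70, 49, 40), (318, 66, 43, 33), (330, 75, 50, 36), (342, 73, 49, 38), (354, 66, 54, 45), (366, 85, 103, 109), (378, 99, 100, 100), (390, 60, 57, 55)]
```

{"fn": "servo_tool", "kwargs": {"moves": [[0,0,1,0],[0,0,3,0],[0,0,6,0],[0,0,9,0],[0,0,12,0],[0,-3,15,0],[-1,-7,16,0],[-2,-11,16,0],[-3,-15,16,0],[-3,-19,16,0],[-3,-23,16,0],[-3,-27,16,0],[-3,-30,16,0],[-3,-30,16,0]]}}

```text
time: 13.67
ee_pos: [0.4482, -0.145, 0.1744]
tcp_rot: [180.0, 0.1, 104.7]
wrist_force: [1.1, -0.2, 0.5]
opening: 0.0853
grasp_force: 0.0
```

```bash
python3 - <<'E'
from h import *
o=get_obs(); print(o["ee_pos"],o["tcp_rot"],o["time"],o["q"])
t=camera("top")[:,:,::-1]; s=camera("side")[:,:,::-1]; cv2.imwrite("pics/top7.png",t); cv2.imwrite("pics/side7.png",s)
r=lambda im,x,y,w,h,f:cv2.resize(im[y:y+h,x:x+w],None,fx=f,fy=f,interpolation=cv2.INTER_CUBIC)
A=r(t,274,203,72,50,8); B=r(t,308,210,26,26,8); C=r(s,316,192,44,50,8)[:400,:352]
out=np.zeros((600,800,3),np.uint8); out[:400,:576]=A; out[390:598,:208]=B; out[200:600,448:800]=C
cv2.imwrite("pics/z9.png",out)
E
```

```text
[ 0.44817109 -0.14502899  0.17441385] [1.79985115e+02 8.84422286e-02 1.04699400e+02] 13.6667 [-1.78914433e+01 -6.66786788e+00 -7.73242424e+00  8.88752646e+01
 -6.64985905e-02  5.74091101e+01]
```

View pics/z9.png

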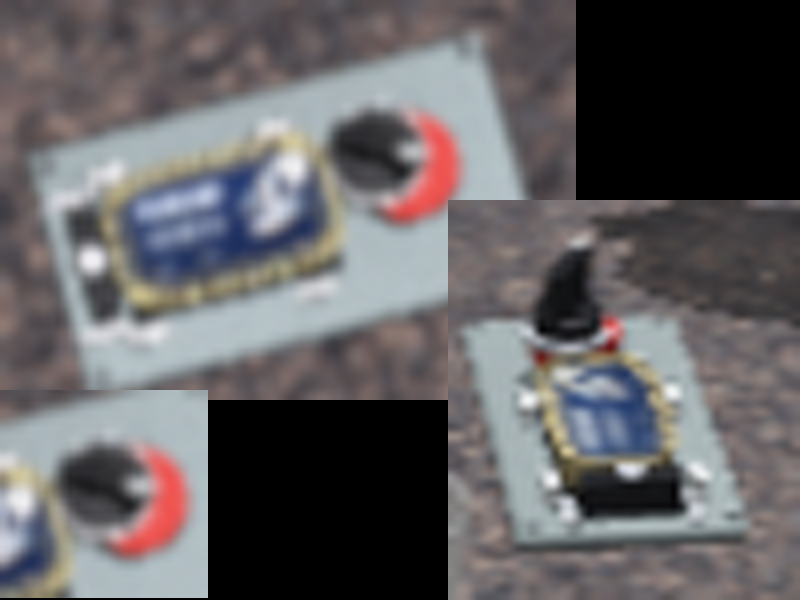

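The crop shows the tin lying flat between the lips, stop and cam. The knob is unturned, with its mark near (410,152) and its skirt centre near (377,147). Next is the wing direction and axis.

```bash
python3 - <<'E'
from h import *
t=cv2.imread("pics/top7.png"); s=cv2.imread("pics/side7.png")
print(cv2.cvtColor(t,cv2.COLOR_BGR2GRAY)[212:232,312:334]); print(cv2.cvtColor(s,cv2.COLOR_BGR2GRAY)[194:214,322:340])
print("side far top",px2w("side",[332.3,196.6],.081)*1000)
ax=np.array([.508,.0875])
for z in(.045,.081): print("axis px",z,w2px("top",[[*ax,z]]),w2px("side",[[*ax,z]]))
for ang in(-90,-105,-120):
    d=.021*np.array([np.cos(np.radians(ang)),np.sin(np.radians(ang))])
    P=[[*(ax+k*d),.081] for k in(-1,1)]; print(ang,np.round(w2px("top",P),1).tolist(),np.round(w2px("side",P),1).tolist())
E
```

```text
[[109 124 134 142 151 160 169 173 177 179 180 182 183 182 183 184 185 184
  185 185 187 185]
 [149 160 167 172 175 178 178 180 181 182 181 181 182 182 183 183 185 185
  185 183 185 187]
 [176 178 179 179 178 179 180 180 180 185 185 183 180 180 181 184 185 185
  185 183 184 187]
 [180 180 180 178 179 181 180 178 176 189 187 179 179 179 179 183 184 184
  185 185 185 186]
 [178 180 180 178 179 183 167 148 140 156 156 158 172 175 170 176 182 185
  186 186 187 187]
 [178 181 180 172 160 153 127  95  82  92  97 116 145 173 165 164 173 181
  186 187 186 186]
 [178 181 176 146 112  92  70  58  56  61  67  76 106 151 156 147 155 168
  179 184 185 184]
 [178 181 167 115  69  52  47  46  47  52  56  61  73 102 136 141 136 150
  166 179 185 185]
 [175 179 154  95  49  43  43  44  48  49  52  72  96 112 141 147 133 134
  154 177 186 186]
 [171 165 133  84  45  33  30  32  41  45  56  94 148 174 175 165 142 131
  146 174 185 188]
 [170 150 126  90  58  49  38  31  34  34  43  83 141 171 171 163 141 131
  140 164 182 187]
 [165 137 140 114  77  64  61  57  56  49  36  43  73 100 129 140 134 131
  1
[... 1977 characters left out ...]
7 115 101 115 137 167 177 160 123  91  69  47 121 167 178]
 [177 176 176 164 118  54  76 104 113 106 102 114 121 119 111 128 169 193]
 [177 177 177 177 143  88  97 121 125 106 116 129 133 121 101  96 138 147]
 [176 176 176 150 125 133 123 184 205 193 163 109  91  85  71  60  70 142]]
side far top [[502.10795302  63.95956302  81.        ]]
axis px 0.045 [[320.76101411 222.23113829]] [[329.92623395 206.70626981]]
axis px 0.081 [[320.88665496 220.90336359]] [[330.27603192 199.11701758]]
-90 [[314.9, 220.9], [326.9, 220.9]] [[329.7, 201.5], [330.8, 196.8]]
-105 [[315.1, 219.4], [326.7, 222.4]] [[328.4, 201.3], [332.1, 197.0]]
-120 [[315.7, 217.9], [326.1, 223.9]] [[327.2, 201.0], [333.3, 197.3]]
```

{"fn": "servo_tool", "kwargs": {"moves": [[1,3,0,0.12],[2,6,0,0.24],[3,9,0,0.36],[4,12,0,0.48],[5,15,0,0.6],[6,18,0,0.72],[6,21,0,0.84],[6,23,0,0.96],[6,23,0,1.08],[6,23,0,1.2],[6,23,-1,1.32],[6,23,-2,1.44],[6,23,-3,1.56],[6,23,-4,1.68],[6,23,-4,1.8],[6,23,-4,1.92],[6,23,-4,2.04],[6,23,-4,2.16],[6,23,-4,2.28],[6,23,-4,2.4]]}}

```text
time: 15.43
ee_pos: [0.508, 0.0908, 0.1343]
tcp_rot: [-180.0, 0.0, -117.1]
wrist_force: [0.0, -0.2, -0.2]
opening: 0.0855
grasp_force: 0.0
```

{"fn": "servo_tool", "kwargs": {"moves": [[0,0,0,0.09],[0,0,0,0.17],[0,0,0,0.17],[0,0,0,0.17]]}}

```text
time: 15.77
ee_pos: [0.5082, 0.0904, 0.1341]
tcp_rot: [-180.0, 0.0, -107.9]
wrist_force: [-0.1, 0.6, -0.5]
opening: 0.0856
grasp_force: 0.0
```

{"fn": "servo_tool", "kwargs": {"moves": [[0,-0.3,-1.5,0],[0,-0.3,-3.5,0],[0,-0.3,-5.5,0],[0,-0.3,-7,0],[0,-0.3,-7.8,0],[0,-0.3,-7.8,0]]}}

```text
time: 16.27
ee_pos: [0.5074, 0.0865, 0.0542]
tcp_rot: [179.9, -0.1, -107.9]
wrist_force: [-0.2, 0.4, 0.2]
opening: 0.0854
grasp_force: 0.0
```

{"fn": "servo_tool", "kwargs": {"moves": [[0,0,0,0],[0,0,0,0],[0,0,0,0],[0,0,0,0],[0,0,0,0],[0,0,0,0]], "claw": 0.78, "force": 20}}

```text
time: 16.77
ee_pos: [0.5088, 0.0863, 0.0561]
tcp_rot: [-180.0, 0.0, -107.8]
wrist_force: [0.5, 0.2, -0.0]
opening: 0.0188
grasp_force: 0.0
```

{"fn": "servo_tool", "kwargs": {"moves": [[0,0,0,0],[0,0,0,0],[0,0,0,0],[0,0,0,0]], "claw": 1, "force": 60}}

```text
time: 17.1
ee_pos: [0.508, 0.0865, 0.0562]
tcp_rot: [179.9, 0.0, -107.8]
wrist_force: [-5.3, 1.8, 5.7]
opening: 0.0112
grasp_force: 58.8
```

```bash
python3 - <<'E'
from h import *
for _ in range(1):
    o=get_obs(); print({k:np.round(o[k],3).tolist() for k in("time","ee_pos","tcp_rot","wrist_force","torque","opening","grasp_force","q")})
E
```

```text
{'time': 17.1, 'ee_pos': [0.508, 0.087, 0.056], 'tcp_rot': [179.944, 0.016, -107.781], 'wrist_force': [-5.337, 1.758, 5.722], 'torque': [0.299, 0.981, 0.092], 'opening': 0.011, 'grasp_force': 58.759, 'q': [9.644, 0.585, -13.877, 75.581, 0.04, -62.575]}
```

```bash
cat > st.py <<'E'
from workcell import *
import numpy as np
o=get_obs(); print(round(o["time"],2),"yaw",round(o["tcp_rot"][2],2),"p",np.round(np.array(o["ee_pos"])*1000,1),"F",np.round(o["wrist_force"],1),"M",np.round(o["torque"],3),"g",np.round(o["grasp_force"],0),round(o["opening"],4))
E
```

{"fn": "servo_tool", "kwargs": {"moves": [[-0.05,0.02,0,0],[-0.05,0.02,0,-0.05],[-0.05,0.02,0,-0.1],[-0.05,0.02,0,-0.15],[-0.05,0.02,0,-0.2],[-0.05,0.02,0,-0.2]]}}

```text
time: 17.6
ee_pos: [0.5075, 0.0867, 0.0562]
tcp_rot: [179.9, 0.0, -119.4]
wrist_force: [-4.6, 1.6, 7.1]
opening: 0.0109
grasp_force: 58.9
```

```bash
python3 st.py
```

```text
17.6 yaw -119.42 p [507.5  86.7  56.2] F [-4.6  1.6  7.1] M [ 0.23   1.039 -0.117] g 59.0 0.0109
```

{"fn": "servo_tool", "kwargs": {"moves": [[0,0,0,-0.05],[0,0,0,-0.1],[0,0,0,-0.15],[0,0,0,-0.2],[0,0,0,-0.2]]}}

```text
time: 18.02
ee_pos: [0.5072, 0.087, 0.0561]
tcp_rot: [179.9, -0.0, -130.9]
wrist_force: [-7.2, 2.9, 6.7]
opening: 0.0111
grasp_force: 59.1
```

```bash
python3 st.py
```

```text
18.02 yaw -130.87 p [507.2  87.   56.1] F [-7.2  2.9  6.7] M [ 0.497  1.403 -0.063] g 59.0 0.0111
```

{"fn": "servo_tool", "kwargs": {"moves": [[-0.05,0.02,0,-0.05],[-0.05,0.02,0,-0.1],[-0.05,0.02,0,-0.1]]}}

```text
time: 18.27
ee_pos: [0.5069, 0.0871, 0.0562]
tcp_rot: [179.9, -0.0, -136.6]
wrist_force: [-4.8, 2.2, 5.9]
opening: 0.0111
grasp_force: 59.0
```

```bash
python3 st.py
```

```text
18.27 yaw -136.6 p [506.9  87.1  56.2] F [-4.8  2.2  5.9] M [ 0.472  1.166 -0.129] g 59.0 0.0111
```

{"fn": "servo_tool", "kwargs": {"moves": [[0,0,0,-0.05],[0,0,0,-0.1],[0,0,0,-0.1]]}}

```text
time: 18.52
ee_pos: [0.5068, 0.0873, 0.0561]
tcp_rot: [179.9, -0.0, -142.3]
wrist_force: [-7.0, 3.9, 6.3]
opening: 0.0112
grasp_force: 59.0
```

```bash
python3 st.py
```

```text
18.52 yaw -142.32 p [506.8  87.3  56.1] F [-7.   3.9  6.3] M [ 0.718  1.307 -0.074] g 59.0 0.0112
```

{"fn": "servo_tool", "kwargs": {"moves": [[0,0,0,-0.05],[0,0,0,-0.1],[0,0,0,-0.1]]}}

```text
time: 18.77
ee_pos: [0.5067, 0.0874, 0.0562]
tcp_rot: [179.9, -0.0, -148.0]
wrist_force: [-6.6, 4.3, 6.9]
opening: 0.0109
grasp_force: 59.1
```

```bash
python3 st.py
```

```text
18.77 yaw -148.05 p [506.7  87.4  56.2] F [-6.6  4.3  6.9] M [ 0.861  1.49  -0.079] g 59.0 0.0109
```

{"fn": "servo_tool", "kwargs": {"moves": [[0,0,0,-0.05],[0,0,0,-0.1],[0,0,0,-0.1]]}}

```text
time: 19.02
ee_pos: [0.5066, 0.0876, 0.0562]
tcp_rot: [179.9, -0.0, -153.8]
wrist_force: [-8.1, 3.9, 7.0]
opening: 0.011
grasp_force: 59.1
```

```bash
python3 st.py
```

```text
19.02 yaw -153.77 p [506.6  87.6  56.2] F [-8.1  3.9  7. ] M [ 1.078  1.565 -0.036] g 59.0 0.011
```

{"fn": "servo_tool", "kwargs": {"moves": [[-0.04,0.03,0,-0.05],[-0.04,0.03,0,-0.1],[-0.04,0.03,0,-0.1]]}}

```text
time: 19.27
ee_pos: [0.5064, 0.0878, 0.0562]
tcp_rot: [179.9, -0.0, -159.5]
wrist_force: [-6.4, 3.5, 6.1]
opening: 0.0106
grasp_force: 59.0
```

```bash
python3 st.py
```

```text
19.27 yaw -159.5 p [506.4  87.8  56.2] F [-6.4  3.5  6.1] M [ 0.949  1.29  -0.08 ] g 59.0 0.0106
```

{"fn": "servo_tool", "kwargs": {"moves": [[0,0,0,-0.05],[0,0,0,-0.1],[0,0,0,-0.1]]}}

```text
time: 19.52
ee_pos: [0.5063, 0.0881, 0.0562]
tcp_rot: [179.9, -0.0, -165.2]
wrist_force: [-6.6, 6.3, 7.1]
opening: 0.0108
grasp_force: 59.0
```

```bash
python3 st.py
```

```text
19.52 yaw -165.22 p [506.3  88.1  56.2] F [-6.6  6.3  7.1] M [ 1.221  1.381 -0.072] g 59.0 0.0108
```

{"fn": "servo_tool", "kwargs": {"moves": [[0,0,0,-0.05],[0,0,0,-0.1],[0,0,0,-0.1]]}}

```text
time: 19.77
ee_pos: [0.5063, 0.0881, 0.0562]
tcp_rot: [179.9, -0.1, -170.9]
wrist_force: [-7.0, 5.6, 6.4]
opening: 0.011
grasp_force: 59.1
```

```bash
python3 st.py
```

```text
19.77 yaw -170.93 p [506.3  88.1  56.2] F [-7.   5.6  6.4] M [1.278 1.42  0.14 ] g 59.0 0.011
```

{"fn": "servo_tool", "kwargs": {"moves": [[-0.04,0.04,0,-0.05],[-0.04,0.04,0,-0.1],[-0.04,0.04,0,-0.1]]}}

```text
time: 20.02
ee_pos: [0.5062, 0.0884, 0.0562]
tcp_rot: [179.9, -0.0, -176.7]
wrist_force: [-5.5, 4.5, 5.4]
opening: 0.011
grasp_force: 59.0
```

```bash
python3 st.py
```

```text
20.02 yaw -176.67 p [506.2  88.4  56.2] F [-5.5  4.5  5.4] M [1.171 1.109 0.148] g 59.0 0.011
```

{"fn": "servo_tool", "kwargs": {"moves": [[0,0,0,-0.05],[0,0,0,-0.1],[0,0,0,-0.1]]}}

```text
time: 20.27
ee_pos: [0.5062, 0.0886, 0.0562]
tcp_rot: [179.9, -0.1, 177.6]
wrist_force: [-5.5, 7.5, 6.3]
opening: 0.011
grasp_force: 59.0
```

```bash
python3 st.py; python3 - <<'E'
from h import *
s=camera("side")[:,:,::-1]; cv2.imwrite("pics/side8.png",s)
u=cv2.resize(s[194:242,318:362],None,fx=12,fy=12,interpolation=cv2.INTER_CUBIC)
print([(r,*map(int,u[r,235])) for r in range(320,400,8)])
s=cv2.imread("pics/side7.png");u=cv2.resize(s[194:242,318:362],None,fx=12,fy=12,interpolation=cv2.INTER_CUBIC)
print([(r,*map(int,u[r,235])) for r in range(320,400,8)])
E
```

```text
20.27 yaw 177.61 p [506.2  88.6  56.2] F [-5.5  7.5  6.3] M [1.557 1.24  0.113] g 59.0 0.011
[(320, 93, 74, 63), (328, 96, 76, 65), (336, 99, 80, 69), (344, 92, 70, 59), (352, 76, 49, 37), (360, 98, 94, 89), (368, 154, 164, 166), (376, 209, 203, 201), (384, 170, 161, 158), (392, 88, 81, 80)]
[(320, 158, 131, 114), (328, 159, 131, 115), (336, 158, 125, 106), (344, 144, 109, 90), (352, 122, 93, 77), (360, 107, 110, 107), (368, 138, 156, 162), (376, 207, 202, 200), (384, 172, 162, 159), (392, 88, 82, 80)]
```

The moment jumped at about −168° and then stayed flat, which is ambiguous. The knob does not spring back, so I'll let go, clear the view and measure the mark and cam.

{"fn": "servo_tool", "kwargs": {"moves": [[0,0,0,0],[0,0,0,0],[0,0,0,0],[0,0,0,0],[0,0,2,0],[0,0,5,0],[0,0,8,0],[0,-3,10,0],[-1,-7,10,0],[-2,-11,10,0],[-3,-15,10,0],[-4,-19,10,0],[-5,-23,10,0],[-5,-23,10,0]], "claw": 0}}

```text
time: 21.48
ee_pos: [0.455, -0.1483, 0.1558]
tcp_rot: [-179.9, -0.0, 177.4]
wrist_force: [0.0, 0.9, 0.5]
opening: 0.0852
grasp_force: 0.0
```

```bash
python3 st.py; python3 - <<'E'
from h import *
ts=[camera("top")[:,:,::-1] for _ in range(2)]; t=ts[1]; cv2.imwrite("pics/top9.png",t); s=camera("side")[:,:,::-1]; cv2.imwrite("pics/side9.png",s)
print(cv2.cvtColor(t,cv2.COLOR_BGR2GRAY)[212:232,312:334])
for n in(7,9):
    im=cv2.imread(f"pics/top{n}.png"); u=cv2.resize(im[208:238,308:338],None,fx=8,fy=8,interpolation=cv2.INTER_CUBIC).astype(int)
    m=(u[...,2]-u[...,1]>60); n_,l,st,_=cv2.connectedComponentsWithStats(m.astype(np.uint8)); k=1+np.argmax(st[1:,4]); p=np.argwhere(l==k)[:,::-1].astype(np.float32)
    q=(p.mean(0)+.5)/8-.5+[308,208]; c,r=cv2.minEnclosingCircle(p); print(n,"red centroid",q,"n",len(p)/64,"circ",(np.array(c)+.5)/8-.5+[308,208],r/8)
    W=px2w("top",[q],.03)[0,:2]; print("angle of red about axis",np.degrees(np.arctan2(*(W-[.508,.0875])[::-1])))
    # tin mask centroid
    b=im.astype(int)[210:250,280:320]; m=(b[...,0]-b[...,2]>25); pp=np.argwhere(m)[:,::-1]+[280,210]; print("blue",pp.mean(0),len(pp))
    # profile along holder x at z=.034 through tin middle
    O=np.array([.4868,.1285,.034]); a=np.radians(-75.05); hx=np.array([np.cos(a),np.sin(a),0]); hy=np.array([-hx[1],hx[0],0]); S=np.arange(-100,36,2)/1000.
    for off in(-.01,):
        uv=w2px("top",O+S[:,None]*hx+off*hy).astype(np.float32); g=cv2.remap(im,uv[:,0].reshape(1,-1),uv[:,1].reshape(1,-1),cv2.INTER_LINEAR)[0].astype(int)
        print([(int(round(x*1000)),*v[[2,0]]) for x,v in zip(S,g) if x<-.07 or x>.006])
E
```

```text
21.48 yaw 177.37 p [ 455.  -148.3  155.8] F [0.  0.9 0.5] M [ 0.007  0.007 -0.074] g 0.0 0.0852
[[111 124 134 144 151 161 170 174 177 180 181 182 182 183 184 183 184 185
  185 185 186 185]
 [151 160 167 173 175 177 180 180 177 177 179 182 182 181 183 183 184 185
  185 184 185 187]
 [176 177 178 179 179 179 177 173 155 149 158 174 180 180 182 184 185 186
  184 183 184 187]
 [180 180 179 177 179 178 168 155 118 100 118 157 178 181 181 182 185 184
  185 184 186 187]
 [180 179 179 181 186 183 154 121  78  60  76 130 172 182 182 182 185 185
  186 187 186 187]
 [179 180 181 184 190 167 121  76  52  48  51  97 146 169 183 185 185 186
  186 187 186 186]
 [178 181 181 179 165 120  70  39  44  51  46  72 105 144 181 187 185 187
  186 185 186 185]
 [176 178 177 168 125  78  44  28  43  54  49  68  80 113 164 183 186 184
  186 185 185 186]
 [172 163 154 141  98  70  46  31  43  52  51  68  76  93 142 178 186 186
  185 185 186 186]
 [166 152 128 102  81  71  45  34  52  60  54  67  78  89 128 177 187 187
  187 186 185 186]
 [157 159 129  89  73  69  46  43  75  87  67  69  76  84 122 171 186 188

[... 2585 characters left out ...]
int64(143), np.int64(115)), (-80, np.int64(147), np.int64(123)), (-78, np.int64(140), np.int64(123)), (-76, np.int64(116), np.int64(112)), (-74, np.int64(94), np.int64(102)), (-72, np.int64(76), np.int64(99)), (8, np.int64(65), np.int64(95)), (10, np.int64(81), np.int64(97)), (12, np.int64(96), np.int64(101)), (14, np.int64(109), np.int64(105)), (16, np.int64(124), np.int64(106)), (18, np.int64(149), np.int64(108)), (20, np.int64(165), np.int64(101)), (22, np.int64(183), np.int64(88)), (24, np.int64(204), np.int64(83)), (26, np.int64(222), np.int64(79)), (28, np.int64(230), np.int64(87)), (30, np.int64(231), np.int64(93)), (32, np.int64(218), np.int64(93)), (34, np.int64(200), np.int64(92))]
```

The cam has followed the knob (red turned about 63° for 72° of knob) and the tin has moved about 4 mm toward the stop. The dark collar line at (321,227.5) lies in line with the wing, so there has been no click yet. I'll regrip and turn in fine steps.

{"fn": "servo_tool", "kwargs": {"moves": [[1,4,0,0],[2,8,0,0],[3,12,0,0],[4,16,0,0],[5,20,0,0],[5.1,23.5,-2,0],[5.1,23.5,-3,0],[5.1,23.5,-3,0],[5.1,23.5,-3,0]]}}

```text
time: 22.38
ee_pos: [0.5071, 0.0934, 0.1253]
tcp_rot: [-180.0, -0.1, 177.9]
wrist_force: [0.3, -0.9, 0.4]
opening: 0.0861
grasp_force: 0.0
```

```bash
python3 st.py
```

```text
22.38 yaw 177.87 p [507.1  93.4 125.3] F [ 0.3 -0.9  0.4] M [-0.022  0.031  0.027] g 0.0 0.0861
```

{"fn": "servo_tool", "kwargs": {"moves": [[-0.15,-0.4,-2,0],[-0.15,-0.4,-4,0],[-0.15,-0.4,-6,0],[-0.15,-0.4,-6.8,0],[-0.15,-0.4,-6.8,0]]}}

```text
time: 22.8
ee_pos: [0.5055, 0.0875, 0.0567]
tcp_rot: [-180.0, -0.1, 177.7]
wrist_force: [-0.5, -0.3, -0.0]
opening: 0.0854
grasp_force: 0.0
```

{"fn": "servo_tool", "kwargs": {"moves": [[0,0,0,0],[0,0,0,0],[0,0,0,0],[0,0,0,0],[0,0,0,0],[0,0,0,0],[0,0,0,0],[0,0,0,0]], "claw": 1, "force": 60}}

```text
time: 23.47
ee_pos: [0.5065, 0.0888, 0.0583]
tcp_rot: [179.9, 0.0, 177.7]
wrist_force: [-0.5, 3.4, 4.4]
opening: 0.0108
grasp_force: 61.3
```

```bash
python3 st.py
```

```text
23.47 yaw 177.75 p [506.5  88.8  58.3] F [-0.5  3.4  4.4] M [0.725 0.225 0.154] g 61.0 0.0108
```

{"fn": "servo_tool", "kwargs": {"moves": [[0,0,0,0]]}}

```text
time: 23.55
ee_pos: [0.5065, 0.0888, 0.0583]
tcp_rot: [180.0, 0.0, 177.7]
wrist_force: [-1.3, 3.0, 5.8]
opening: 0.0107
grasp_force: 61.3
```

```bash
python3 st.py
```

```text
23.55 yaw 177.74 p [506.5  88.8  58.3] F [-1.3  3.   5.8] M [0.652 0.185 0.153] g 61.0 0.0107
```

{"fn": "servo_tool", "kwargs": {"moves": [[0,0,0,-0.05],[0,0,0,-0.05]]}}

```text
time: 23.72
ee_pos: [0.5065, 0.0889, 0.0583]
tcp_rot: [179.9, 0.0, 174.7]
wrist_force: [-1.0, 3.6, 5.3]
opening: 0.0107
grasp_force: 61.1
```

```bash
python3 st.py
```

```text
23.72 yaw 174.72 p [506.5  88.9  58.3] F [-1.   3.6  5.3] M [ 0.739  0.231 -0.004] g 61.0 0.0107
```

{"fn": "servo_tool", "kwargs": {"moves": [[0,0,0,-0.05],[0,0,0,-0.05]]}}

```text
time: 23.88
ee_pos: [0.5065, 0.089, 0.0583]
tcp_rot: [179.9, 0.0, 171.9]
wrist_force: [-0.4, 3.7, 5.4]
opening: 0.0108
grasp_force: 61.1
```

```bash
python3 st.py
```

```text
23.88 yaw 171.86 p [506.5  89.   58.3] F [-0.4  3.7  5.4] M [0.925 0.265 0.067] g 61.0 0.0108
```

{"fn": "servo_tool", "kwargs": {"moves": [[0,0,0,-0.05],[0,0,0,-0.05]]}}

```text
time: 24.05
ee_pos: [0.5066, 0.0891, 0.0583]
tcp_rot: [179.9, 0.0, 169.0]
wrist_force: [-0.9, 5.9, 4.9]
opening: 0.0108
grasp_force: 61.1
```

```bash
python3 st.py
```

```text
24.05 yaw 169.0 p [506.6  89.1  58.3] F [-0.9  5.9  4.9] M [1.071 0.237 0.095] g 61.0 0.0108
```

{"fn": "servo_tool", "kwargs": {"moves": [[0,0,0,0],[0,0,0,0],[0,0,0,0],[0,0,0,0],[0,0,2,0],[0,0,5,0],[0,0,8,0],[0,-3,10,0],[-1,-7,10,0],[-2,-11,10,0],[-3,-15,10,0],[-4,-19,10,0],[-5,-23,10,0],[-5,-23,10,0]], "claw": 0}}

```text
time: 25.22
ee_pos: [0.4544, -0.1472, 0.1577]
tcp_rot: [-179.9, -0.0, 168.8]
wrist_force: [-0.0, 0.7, -0.5]
opening: 0.0854
grasp_force: 0.0
```

```bash
python3 st.py; cat > look.py <<'E'
from h import *
import sys
from scipy.optimize import least_squares
k=sys.argv[1]
t=camera("top")[:,:,::-1]; cv2.imwrite(f"pics/top{k}.png",t); s=camera("side")[:,:,::-1]; cv2.imwrite(f"pics/side{k}.png",s)
E
cat > cmp.py <<'E'
from h import *
import sys
for n in sys.argv[1:]:
    im=cv2.imread(f"pics/top{n}.png")
    u=cv2.resize(im[208:238,306:338],None,fx=8,fy=8,interpolation=cv2.INTER_CUBIC).astype(int)
    m=(u[...,2]-u[...,1]>60).astype(np.uint8); cs,_=cv2.findContours(m,cv2.RETR_EXTERNAL,cv2.CHAIN_APPROX_NONE); c=max(cs,key=cv2.contourArea).reshape(-1,2)
    P=px2w("top",(c+.5)/8-.5+[306,208],.0305)[:,:2]*1000
    cen,r=cv2.minEnclosingCircle(P.astype(np.float32))
    M=cv2.moments(m); q=px2w("top",[[(M["m10"]/M["m00"]+.5)/8-.5+306,(M["m01"]/M["m00"]+.5)/8-.5+208]],.0305)[0,:2]*1000
    b=im.astype(int)[210:250,280:320]; pp=np.argwhere(b[...,0]-b[...,2]>25)[:,::-1]+[280,210]
    print(n,"disc",np.round(cen,1),round(r,1),"centroid",np.round(q,1),"tin",np.round(pp.mean(0),2),len(pp))
E
python3 look.py 10; python3 cmp.py 7 9 10; python3 -c "
import cv2
print(cv2.cvtColor(cv2.imread('pics/top10.png'),cv2.COLOR_BGR2GRAY)[214:232,312:332])"
```

```text
25.22 yaw 168.78 p [ 454.4 -147.2  157.7] F [-0.   0.7 -0.5] M [ 0.011 -0.005  0.035] g 0.0 0.0854
7 disc [505.1  72. ] 24.7 centroid [502.3  63.3] tin [300.14 230.41] 209
9 disc [493.9  83.8] 24.0 centroid [485.1  82. ] tin [299.11 230.36] 206
10 disc [494.4  84. ] 24.0 centroid [485.1  82. ] tin [299.13 230.35] 206
[[175 178 178 178 180 178 179 177 162 151 159 173 180 180 181 183 185 184
  185 184]
 [180 181 179 178 179 179 171 168 133 105 114 144 174 180 182 182 185 186
  184 184]
 [180 180 179 180 185 183 159 138  95  63  68 108 165 180 182 182 184 186
  186 186]
 [179 180 180 184 190 169 129  91  58  47  49  80 138 168 182 185 186 186
  186 186]
 [178 182 182 178 165 124  89  61  44  47  46  60  94 137 179 187 186 185
  185 186]
 [176 177 176 167 123  85  70  49  44  49  48  61  72 105 163 183 184 185
  185 184]
 [173 164 155 143  98  73  66  46  45  52  48  67  74  90 140 178 186 186
  186 185]
 [166 153 128 105  80  70  58  46  60  59  48  67  77  87 126 177 187 187
  187 185]
 [157 160 132  94  73  68  48  62 104  82  54  67  77  83 121 171 185 187
  187 187]
 [142 169 148 108  73  63  46  85 145 106  62  70  72  90 142 166 179 185
  187 187]
 [119 157 158 139  91  61  41  98 162 117  69  70  74 108 163 164 167 181
  186 187]
 [ 95 137 169 152 110  91  62  99 155 111  70  72  96 136 161 150 155 177
  186 185]
 [ 83 114 155 144 132 151 108  92 123  99  74  94 135 159 148 136 149 176
  186 186]
 [ 84  89 124 133 141 164 131 103 103 114 101 123 144 152 139 132 147 176
  187 188]
 [ 81  84 125 154 146 141 131 117 107 123 118 134 135 134 132 133 150 176
  186 188]
 [ 68  84 123 160 142 126 129 123 117 120 121 132 132 130 128 136 162 181
  188 187]
 [ 61  84 109 135 120 115 125 128 128 129 130 132 132 129 128 144 172 186
  186 187]
 [ 70 100 128 134 129 118 115 121 126 128 129 128 126 129 139 163 181 187
  188 187]]
```

The cam and tin did not move at all between the last two looks, though the knob turned a further 8.7° (0.15 rad). So the clutch has clicked once and slipped by roughly 0.3 rad, short of a second click. The tin is clamped and the arm is clear, so I'm handing in.

```bash
python3 -c "
from workcell import *
print(job_done())"
```

```text
the job is handed in; nothing more can be done
None
```

I handed the job in at about 25 s: the tin lies right way up and clamped between stop and cam, and the knob is past its first click, found only afterwards by comparing pictures; it had slipped about 0.3 rad by then (estimates 0.26–0.45; the climb to a second click starts at 0.5). The held tin also bumped the knob twice at about 9 N while I was placing it, and I did not re-measure the timer, glass or jar at the end.

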